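# Press and twist the plate rack's clamp peg home

## Task

The wooden clamp peg of the plate rack has worked loose. Press down on its lever while turning it clockwise (seen from above), until the tapered peg is fully home in its block and the lever lies squarely across the rack's white foot bar, so that it holds there when you let go. Leave the other things on the shelf where they are.

Things in the scene. Friction and masses are not known exactly. Their poses are not given: they have to be found in the camera images.
- rack: White plastic rack with three white plates on edge, foot bar and pine clamp block (74 x 74 x 45 mm), one piece fixed to the shelf. Origin: on the wooden peg's upright axis, at shelf height, under the block's middle. In its own axes plates and frame fill y 130 to 330 mm, x +-97 mm, 185 mm high; the foot bar (24 mm wide, 45 mm high) runs along y from -45 to 155 mm, centred at x = -82 mm.
- peg_press (a joint): Depth of the tapered peg, m: 0 is 8 mm proud (10 mm gap from lever to block), 0.008 fully home, at its stop. Its grip, about 40 N of friction, is shared by turning and sinking: straight down it takes over 40 N; while it is turned (0.7 N m, 9 N at the pad) a press of 15 to 20 N sinks it fully within about 1 rad. Turned unpressed it creeps up (2 N). It stays where it is left.
- peg_turn (a joint): Angle of peg and lever about the upright axis, rad: 0 when the lever points along the rack's -x, squarely across the foot bar; negative while it must still be turned clockwise seen from above (-1.6 to -1.1 at the start, lever pointing roughly along the rack's -y); clockwise grows. Stops at -1.8 and +0.4.
- lever_pad (a point): Point on the flat top of the lever's ledge, on its middle line, 80 mm from the peg's axis; moves with the lever, 65 mm above the shelf when the peg is proud, 57 mm when home. Own -x points outward along the lever, own +y to the rib, whose inner face is 16 mm away. Fingertips set down here press the peg; pushed against the rib they turn it.
- lever_tip (a point): Middle of the lever's outer end, on its underside, 120 mm from the peg's axis. Dark brown wooden lever: flat ledge 120 mm long from the axis, 52 mm wide, 10 mm thick; round hub on the axis, 52 mm across, 36 mm high; upright rib, 10 mm thick and 28 mm high above the ledge, along the whole leading (clockwise) long edge.
- bowl: White ceramic bowl, 96 mm across, 48 mm high; loose, not to be disturbed. Origin: its underside's centre.
- cup: Orange plastic cup, 72 mm across, 90 mm high; loose, not to be disturbed. Origin: its underside's centre.
- mug: White enamel mug, 76 mm across, 80 mm high, handle on its +y side; loose, not to be disturbed. Origin: its underside's centre.
- spoon: Steel teaspoon, 145 mm long, lying flat, along its own x; loose, not to be disturbed. Origin: near its middle, on the shelf.
- jar: Closed jar, 68 mm across, 110 mm high; loose, not to be disturbed. Origin: its underside's centre.
- tin: Food can, 74 mm across, 100 mm high; loose, not to be disturbed. Origin: its underside's centre.

How it is judged:
At the end, for the whole second after the job is handed in: The peg is at least 6 mm of its 8 mm down, its lever within 0.2 rad (11 degrees) of square across the foot bar and at rest, and no bystander has been moved by more than 40 mm (value of joint peg_press above 0.006 m and value of joint peg_turn between -0.2 and 0.2 rad and velocity of joint peg_turn between -0.05 and 0.05 rad/s); the robot touches nothing.
It fails at once if a loose bystander is shoved by more than 40 mm (distance of any of bowl, cup, mug, spoon, jar, tin from where it was at the start of the episode above 0.04 m).
It also fails if it takes over 56 s, if anything falls off the work surface, if the arm or the gripper's body presses on something with over 40 N, if the wrist force passes 120 N, or if a joint passes its speed limit or range.

## Robot

A 7-joint arm with a two-finger parallel gripper is mounted at the origin on the work surface. World frame = base frame: x ahead of the robot, y to its left, z up, the work surface at z = 0. Lengths are in m, angles in rad, forces in N, time in s.
With the tool pointing down it reaches from about 0.425 to 0.825 m from the base axis. Payload 3.6 kg.
Tool frame: the origin (TCP) lies where the fingers leave the gripper's body, on its centre line; the fingertips stand 73 mm ahead of it and the grasp point (between the pads) lies 54 mm ahead of it; x points along the fingers, y is the direction in which the jaws open and shut, and the axes are right-handed (so a half turn about x gives the same grasp; the last joint's range is limited). The gripper opens to 85 mm and grips with 20 to 120 N. Pads are 22 mm wide; open, the fingers measure 114 mm over their backs; the gripper's body (76 mm by 85 mm) begins 54 mm behind the grasp point. The pads swing forward as they close: fully open they stand 13 mm farther back than shut.
Start: joints at [1.321, 0.615, -0.013, 1.423, 0.008, 1.103, -0.04], TCP at [0.144, -0.634, 0.304] pointing down, gripper open.
Joint ranges: [-3.12, 3.12], [-0.3, 2.06], [-1.34, 1.32], [0.26, 2.42], [-1.36, 4.5], [0.01, 1.98], [-2.84, 2.84]. Speed limits (rad/s): [2.79, 2.79, 3.14, 3.14, 3.14, 3.14, 3.14].

## Interface

Orientations are given as a unit quaternion [x, y, z, w].
In Python, from station import arm, snapshot, camera_info, ticket gives the robot as it stands. Calls block until the motion is done:
- arm.movep(position, orientation): joint-space move of the TCP to a pose.
- arm.line_to(position, velocity=0.15, ori=None): straight line of the TCP; ori=None keeps the orientation; velocity is the mean speed in m/s.
- arm.move_j(angles): joint-space move.
- arm.move_gripper(opening, effort=None): opening from 0.0 (shut) to 1.0 (fully open); effort is the grip in N (None keeps the last); returns when the fingers have stopped.
- arm.pause(seconds).
- arm.ik(position, orientation): joint angles nearest the present ones, or None.
- snapshot(name): name is "scene" or "top"; returns the picture (384x512x3 uint8, blue, green, red); there is no depth.
- camera_info(name): a dict with "fx", "fy", "cx", "cy" (pixels), "R" (3x3) and "t" (3): a world point X has camera coordinates R X + t. Camera axes: x right, y down, z forward; pixel columns grow to the right and rows downward; lengths in m; the calibration is good to about 2 mm. A picture is of the moment at which its call begins. camera_info takes no time and is no camera call.
A pose or a line that the arm cannot do raises arm.MotionError and nothing moves.
- ticket.finish_job(): hands the job in, once; it reports no verdict.
Readings, each from a call of its own:
- arm.read_time(): time.
- arm.read_joint_positions(): joint angles.
- arm.read_dq(): joint speeds.
- arm.read_effort(): joint torques, N m.
- arm.read_tool_pos(): TCP position.
- arm.read_eef_rot(): TCP orientation.
- arm.read_ft_force(): force on the tool from outside, world axes, zero at the start.
- arm.read_wrist_torque(): the same for the moment, N m.
- arm.read_opening(): opening from 0.0 (shut) to 1.0 (fully open).
Only numpy, scipy, OpenCV 4.12 (cv2) and the standard library are available. Lean on these libraries where they do the work, as an engineer would, in place of code of your own. Each camera call takes 0.05 s, during which the arm holds its last target. There are 200 camera calls.

## Working session

There is one attempt and no reset: what is moved stays moved. The work goes in short steps, each a Python script; the robot and the scene stay as the last script left them, time stands still between calls to the robot, and variables do not carry over. Pictures are saved under pics/ and viewed, about 8 in all and at most 12, crops included, and the job is handed in when it is done.

```bash
mkdir -p pics; ls; python3 - <<'E'
from station import arm, snapshot, camera_info
import cv2, numpy as np
for n in ("scene","top"):
    cv2.imwrite(f"pics/{n}0.png", snapshot(n)); c=camera_info(n)
    print(n,{k:np.round(v,3).tolist() for k,v in c.items()})
print(arm.read_eef_rot(),arm.read_time(),arm.read_tool_pos())
E
```

```text
pics
scene {'fx': 450.165, 'fy': 450.165, 'cx': 247.878, 'cy': 190.297, 'R': [[-0.083, 0.996, -0.01], [0.799, 0.061, -0.598], [-0.595, -0.058, -0.802]], 't': [0.089, -0.377, 1.609]}
top {'fx': 416.472, 'fy': 416.472, 'cx': 261.393, 'cy': 193.563, 'R': [[-0.015, -1.0, -0.002], [-0.978, 0.015, -0.208], [0.208, -0.001, -0.978]], 't': [-0.033, 0.554, 1.13]}
[-0.70261793 -0.07947282  0.70281922 -0.0778284 ] 0.1 [ 0.14353577 -0.63341629  0.30284357]
```

View pics/scene0.png

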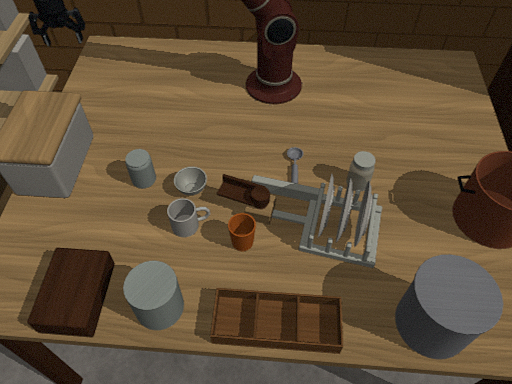

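View pics/top0.png

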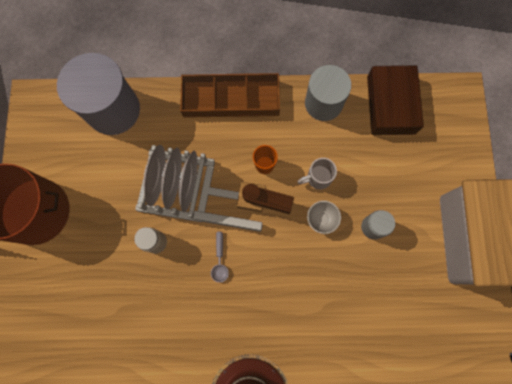

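Top view: the hub is near (252,192), the lever runs right to about (292,205), the foot bar is at (150..260, 208..226), and the bowl (324,217) and mug (322,172) are close to the lever tip. I'll enlarge both for detail.

```bash
python3 - <<'E'
import cv2, numpy as np
a=cv2.imread("pics/top0.png")[150:250,190:350]; b=cv2.imread("pics/scene0.png")[140:250,160:320]
r=lambda i:cv2.resize(i,None,fx=5,fy=5,interpolation=cv2.INTER_CUBIC)
cv2.imwrite("pics/topc.png",r(a)); cv2.imwrite("pics/scenec.png",r(b))
E
```

```text
(no output)
```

View pics/topc.png

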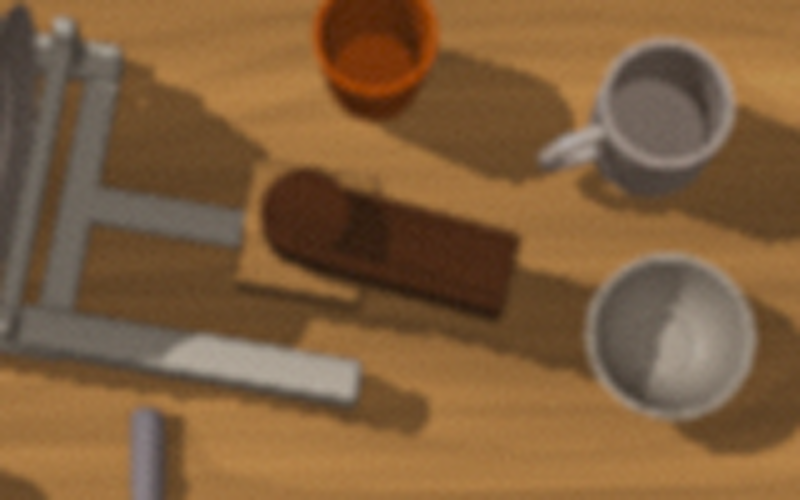

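View pics/scenec.png

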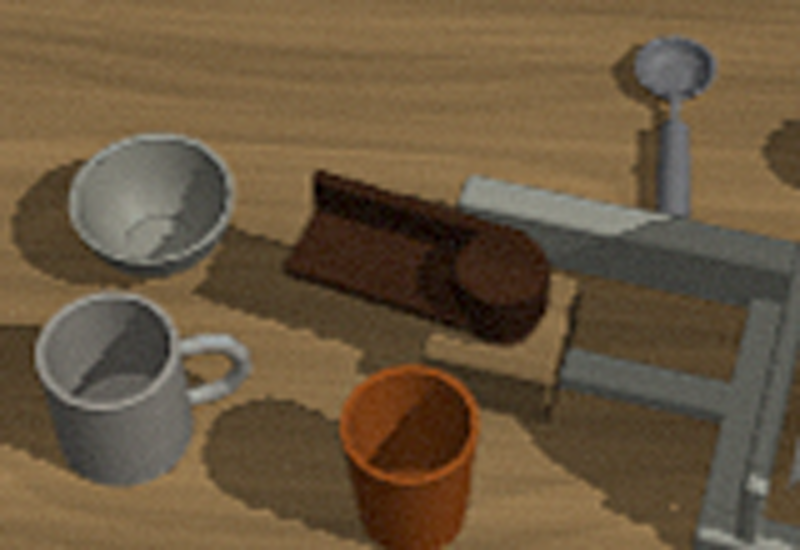

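```bash
cat > h.py <<'E'
import numpy as np, cv2
from station import arm, snapshot, camera_info
def cast(n,u,v,z):
    c=camera_info(n); R=np.array(c["R"]); t=np.array(c["t"])
    d=R.T@np.array([(u-c["cx"])/c["fx"],(v-c["cy"])/c["fy"],1]); o=-R.T@t
    return o+d*(z-o[2])/d[2]
T=lambda x,y,z:cast("top",190+x/5,150+y/5,z)
S=lambda x,y,z:cast("scene",160+x/5,140+y/5,z)
E
python3 - <<'E'
from h import *
np.set_printoptions(precision=4,suppress=True)
print("hub",T(306,212,.091),S(503,267,.091))
a,b=T(60,313,.045),T(358,362,.045); print("bar edge",a,b,"yaw of +y dir",np.arctan2(*(a-b)[[0,1]]))
a,b=S(775,238,.045),S(480,178,.045)
print("bar edge sc",a,b)
print("trail corner",T(518,235,.065),S(288,270,.065))
print("rib top lead corner",T(500,318,.093),S(318,172,.093))
for n,f in(("bowl T",T(670,336,.048)),("mug T",T(665,100,.08)),("handle T",T(545,160,.04)),("cup",T(376,35,.09)),("bowlS",S(152,200,.048)),("mugS",S(108,350,.08))):print(n,f)
E
```

```text
hub [ 0.55   -0.0132  0.091 ] [ 0.5505 -0.0085  0.091 ]
bar edge [0.503  0.1291 0.045 ] [ 0.4722 -0.0408  0.045 ] yaw of +y dir 0.179722474434662
bar edge sc [0.4847 0.1422 0.045 ] [ 0.4539 -0.0277  0.045 ]
trail corner [ 0.5404 -0.1325  0.065 ] [ 0.5425 -0.1275  0.065 ]
rib top lead corner [ 0.4884 -0.119   0.093 ] [ 0.4946 -0.1149  0.093 ]
bowl T [ 0.4839 -0.2184  0.048 ]
mug T [ 0.6141 -0.217   0.08  ]
handle T [ 0.5898 -0.1516  0.04  ]
cup [ 0.652  -0.0538  0.09  ]
bowlS [ 0.4866 -0.2143  0.048 ]
mugS [ 0.6128 -0.2139  0.08  ]
```

Estimates: the hub axis is at about (0.550,-0.011), the lever points at -1.86 rad in world, and square is -3.32, so peg_turn ≈ -1.46. Next I'll check IK along the arc and approach with the fingers shut.

```bash
cat >> h.py <<'E'
from scipy.spatial.transform import Rotation as Ro
HUB=np.array([.550,-.011]); TH0,TH1=-1.86,-3.32
def pose(th,z,off=0.,r=.08,s=1):
    """TCP over the lever at world angle th, off = clockwise offset from its middle line, jaws along the lever"""
    d=np.array([np.cos(th),np.sin(th)]); t=np.array([d[1],-d[0]])
    p=HUB+r*d+off*t; x=np.array([0,0,-1.]); y=s*np.r_[d,0]
    return np.r_[p,z], Ro.from_matrix(np.c_[x,y,np.cross(x,y)]).as_quat()
E
python3 - <<'E'
from h import *
np.set_printoptions(precision=3,suppress=True)
for s in(1,-1):
  for th in(TH0,-2.6,TH1-.1): print(s,th,arm.ik(*pose(th,.14,s=s)))
E
```

```text
1 -1.86 [ 0.072  0.663  0.08   1.927 -0.093  0.555 -1.646]
1 -2.6 [-0.082  0.623  0.216  2.067 -0.274  0.479 -2.261]
1 -3.42 [ 0.616  0.907 -1.153  2.072  1.078  0.956  1.713]
-1 -1.86 [ 0.533  0.749 -0.649  1.913  0.68   0.713  0.758]
-1 -2.6 [ 0.354  0.649 -0.434  2.053  0.513  0.545  0.093]
-1 -3.42 [ 0.102  0.614 -0.251  2.087  0.317  0.477 -0.667]
```

```bash
python3 - <<'E'
from h import *
np.set_printoptions(precision=4,suppress=True)
arm.move_gripper(0.0,40)
arm.movep(*pose(TH0,.26,-.004,s=-1))
print(arm.read_time(),arm.read_ft_force())
arm.line_to(pose(TH0,.155,-.004)[0],velocity=.15)
print(arm.read_time(),arm.read_tool_pos(),arm.read_ft_force(),arm.read_opening())
a=snapshot("scene")[100:240,150:310]; b=snapshot("top")[120:260,190:350]
cv2.imwrite("pics/ap.png",np.hstack([cv2.resize(i,(400,350),interpolation=cv2.INTER_CUBIC) for i in(a,b)]))
E
```

```text
3.25 [-0.3125  0.8717  0.1902]
4.1 [ 0.5316 -0.0888  0.1557] [ 0.0863 -0.83    0.5876] -0.0010016658264594476
```

View pics/ap.png

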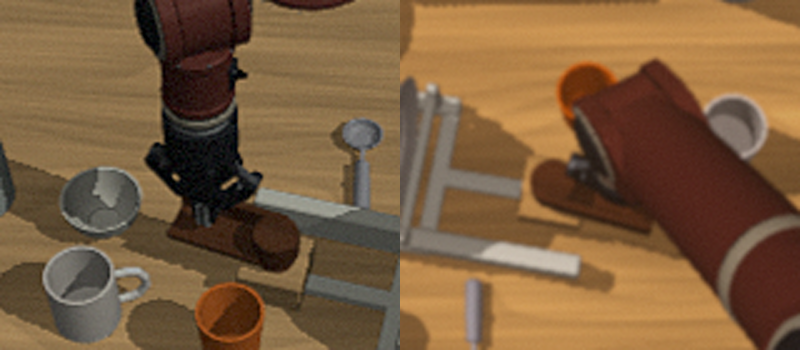

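The fingers are above the ledge, behind the rib. I'll descend to contact and find the stiffness.

```bash
python3 - <<'E'
from h import *
np.set_printoptions(precision=4,suppress=True)
f0=arm.read_ft_force(); z=.146
while z>.122:
    arm.line_to(pose(TH0,z,-.004)[0],velocity=.02)
    f=arm.read_ft_force()-f0; print(round(z,4),arm.read_tool_pos(),f)
    if f[2]>10: break
    z-=.0015 if f[2]<2 else .0005
print(arm.read_time())
E
```

```text
0.146 [ 0.531  -0.0888  0.1459] [-0.7897  0.0997  0.8362]
0.1445 [ 0.531  -0.0888  0.1444] [ 0.4384 -0.2675  1.0502]
0.143 [ 0.5309 -0.0888  0.1429] [-0.2001 -0.9504  0.7252]
0.1415 [ 0.5309 -0.0888  0.1414] [-1.0242  0.1784  0.0767]
0.14 [ 0.5309 -0.0888  0.1399] [0.0582 0.6136 0.6763]
0.1385 [ 0.531  -0.0888  0.1384] [-0.4177  0.7348  1.0399]
0.137 [ 0.5311 -0.0888  0.1375] [-1.6882 -0.5017  5.1356]
0.1365 [ 0.5311 -0.0889  0.1372] [-1.3205 -0.5092  8.1176]
0.136 [ 0.5312 -0.0889  0.137 ] [-1.5987 -0.5636  9.364 ]
0.1355 [ 0.5312 -0.0889  0.1368] [-3.3186 -0.7197 12.7712]
7.05
```

```bash
python3 - <<'E'
from h import *
np.set_printoptions(precision=4,suppress=True)
zc=.1345; off=-.004; th=TH0; FT=20
k=0
while True:
    if off<.005: off+=.0015
    else: th-=.04
    p,q=pose(th,zc,off,s=-1)
    arm.line_to(p,velocity=.025,ori=q)
    f=arm.read_ft_force(); tp=arm.read_tool_pos()
    t=np.array([np.sin(th),-np.cos(th)]); d=np.array([np.cos(th),np.sin(th)])
    rel=tp[:2]-HUB; a=np.arctan2(rel[1],rel[0]); a=a if a<0 else a-2*np.pi
    lev=a+np.arcsin(min(.005,off)/np.hypot(*rel))
    if k%3==0 or f[2]>32: print(f"th {th:.2f} lev {lev:.3f} r {np.hypot(*rel):.4f} z {tp[2]:.4f} zc {zc:.4f} Fz {f[2]:.1f} Ft {f[:2]@t:.1f} Fr {f[:2]@d:.1f} t {arm.read_time():.1f}")
    zc+=np.clip((f[2]-FT)/8000,-.0015,.0015); zc=max(zc,.122)
    k+=1
    if th<TH0-.7 or f[2]>50 or np.hypot(*f[:2])>40: break
print(th,zc,f)
a=snapshot("scene")[100:240,150:310]; b=snapshot("top")[120:260,190:350]
cv2.imwrite("pics/mid.png",np.hstack([cv2.resize(i,(400,350),interpolation=cv2.INTER_CUBIC) for i in(a,b)]))
E
```

```text
th -1.86 lev -1.849 r 0.0801 z 0.1365 zc 0.1345 Fz 14.0 Ft 1.4 Fr 2.2 t 7.3
th -1.86 lev -1.826 r 0.0800 z 0.1357 zc 0.1328 Fz 15.4 Ft -0.7 Fr 3.0 t 8.1
th -1.90 lev -1.839 r 0.0799 z 0.1350 zc 0.1315 Fz 16.8 Ft -3.2 Fr 2.7 t 8.8
th -2.02 lev -1.977 r 0.0800 z 0.1335 zc 0.1304 Fz 17.8 Ft -1.3 Fr 3.7 t 9.7
th -2.14 lev -2.103 r 0.0800 z 0.1322 zc 0.1295 Fz 17.3 Ft -0.7 Fr 3.7 t 10.5
th -2.26 lev -2.218 r 0.0801 z 0.1310 zc 0.1284 Fz 16.5 Ft -2.9 Fr 4.2 t 11.3
th -2.38 lev -2.353 r 0.0801 z 0.1294 zc 0.1272 Fz 16.5 Ft 0.3 Fr 3.3 t 12.2
th -2.50 lev -2.476 r 0.0801 z 0.1281 zc 0.1260 Fz 15.9 Ft -0.8 Fr 4.3 t 13.0
-2.5800000000000005 0.12568139843020906 [-2.996  -3.4739 19.6587]
```

View pics/mid.png

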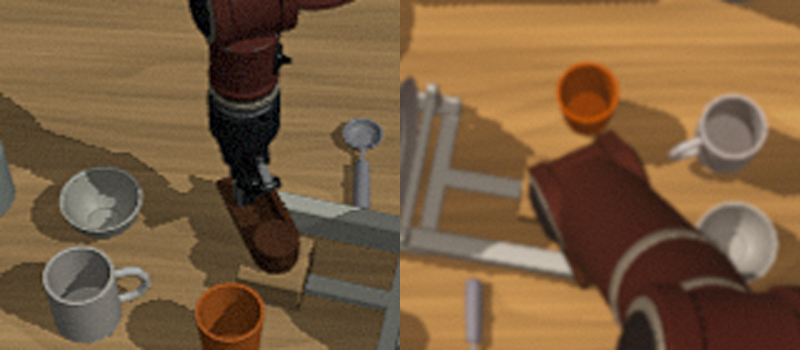

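The lever is turning with the fingers and sinking. Continuing to square, easing the steps near the end.

```bash
python3 - <<'E'
from h import *
np.set_printoptions(precision=4,suppress=True)
zc=.1257; off=.005; th=TH0-.72; FT=20; k=0
while True:
    th-=.04
    p,q=pose(th,zc,off,s=-1)
    arm.line_to(p,velocity=.025,ori=q)
    f=arm.read_ft_force(); tp=arm.read_tool_pos()
    t=np.array([np.sin(th),-np.cos(th)]); d=np.array([np.cos(th),np.sin(th)])
    rel=tp[:2]-HUB; a=np.arctan2(rel[1],rel[0]); a=a if a<0 else a-2*np.pi
    lev=a+np.arcsin(.005/np.hypot(*rel))
    if k%2==0 or f[2]>32: print(f"th {th:.2f} lev {lev:.3f} r {np.hypot(*rel):.4f} z {tp[2]:.4f} zc {zc:.4f} Fz {f[2]:.1f} Ft {f[:2]@t:.1f} Fr {f[:2]@d:.1f} t {arm.read_time():.1f}")
    zc+=np.clip((f[2]-FT)/8000,-.0015,.0015); zc=max(zc,.120)
    k+=1
    if lev<-3.24 or f[2]>50 or np.hypot(*f[:2])>40: break
print(th,zc,f)
b=snapshot("scene")[100:240,150:310]
cv2.imwrite("pics/end.png",cv2.resize(b,None,fx=4,fy=4,interpolation=cv2.INTER_CUBIC))
E
```

```text
th -2.62 lev -2.615 r 0.0801 z 0.1279 zc 0.1257 Fz 20.9 Ft 2.3 Fr 5.1 t 13.9
th -2.70 lev -2.685 r 0.0801 z 0.1279 zc 0.1259 Fz 17.5 Ft 0.1 Fr 4.6 t 14.5
th -2.78 lev -2.774 r 0.0800 z 0.1281 zc 0.1260 Fz 19.8 Ft -0.1 Fr 4.4 t 15.0
th -2.86 lev -2.859 r 0.0801 z 0.1280 zc 0.1259 Fz 20.8 Ft 1.7 Fr 4.7 t 15.6
th -2.94 lev -2.928 r 0.0800 z 0.1280 zc 0.1260 Fz 19.1 Ft -1.8 Fr 4.3 t 16.1
th -3.02 lev -3.025 r 0.0799 z 0.1282 zc 0.1261 Fz 19.1 Ft 0.7 Fr 4.8 t 16.7
th -3.10 lev -3.116 r 0.0799 z 0.1281 zc 0.1260 Fz 20.3 Ft 4.2 Fr 3.6 t 17.2
th -3.18 lev -3.188 r 0.0798 z 0.1281 zc 0.1260 Fz 19.1 Ft -0.1 Fr 3.2 t 17.8
th -3.26 lev -3.275 r 0.0798 z 0.1281 zc 0.1258 Fz 21.6 Ft 1.9 Fr 3.8 t 18.3
-3.2600000000000007 0.12604505677311806 [-3.5249  2.3755 21.5909]
```

View pics/end.png

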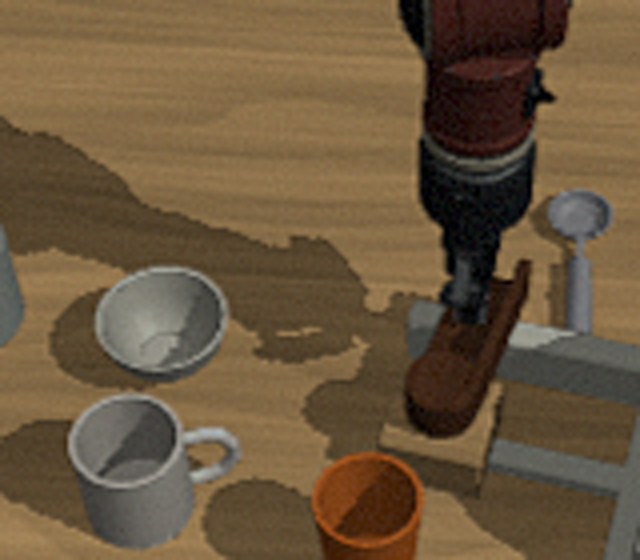

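Sunk to the stop (z steady since -2.6 rad). I'll lift straight off, back away and measure.

```bash
python3 - <<'E'
from h import *
np.set_printoptions(precision=4,suppress=True)
p=arm.read_tool_pos()
arm.line_to([p[0],p[1],.16],velocity=.05)
arm.line_to([p[0],p[1],.26],velocity=.15)
q=arm.read_joint_positions(); 
q=np.array(q); q[0]+=.9; arm.move_j(list(q))
print(arm.read_time(),arm.read_tool_pos())
for n,s in(("scene",np.s_[140:250,160:320]),("top",np.s_[150:250,190:350])):
    i=snapshot(n); cv2.imwrite(f"pics/{n}f_full.png",i); cv2.imwrite(f"pics/{n}f.png",cv2.resize(i[s],None,fx=5,fy=5,interpolation=cv2.INTER_CUBIC))
E
```

```text
21.5583 [ 0.2979 -0.3651  0.2592]
```

View pics/topf.png

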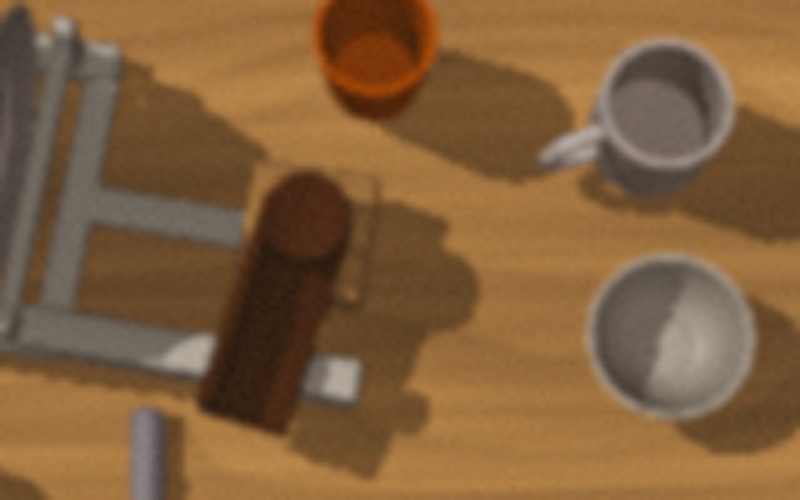

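View pics/scenef.png

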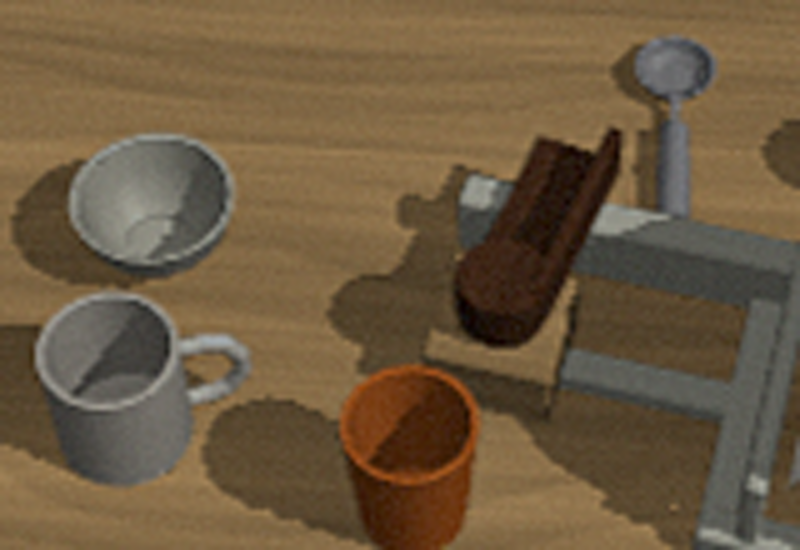

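```bash
python3 - <<'E'
from h import *
np.set_printoptions(precision=4,suppress=True)
h=[T(306,213,.083),S(508,272,.083)]; tr=[T(281,432,.057),S(540,138,.057)]; ld=[T(203,398,.085),S(616,130,.085)]
for i in(0,1):
    c=(tr[i]+ld[i])/2-h[i]; print(h[i],tr[i],ld[i],np.hypot(*c[:2]),np.arctan2(c[1],c[0])-2*np.pi)
    e=tr[i]-ld[i]; print("end-edge normal",np.arctan2(e[0],-e[1]))   # edge perpendicular
E
```

```text
[ 0.5511 -0.013   0.083 ] [0.4317 0.0028 0.057 ] [0.448  0.0444 0.085 ] 0.11715434729872087 -3.4595950151560744
end-edge normal -0.3731508480683012
[ 0.5478 -0.0059  0.083 ] [0.4312 0.0055 0.057 ] [0.4453 0.0486 0.085 ] 0.11437391884418721 -3.433654161341017
end-edge normal -0.3161352718362732
```

The lever is home and nothing else moved, but both views put it about 0.13 rad past square: the fingers carried it by friction, without touching the rib. There's time to press again and drag it back a little.

```bash
python3 - <<'E'
from h import *
np.set_printoptions(precision=4,suppress=True)
th=-3.45
p,q=pose(th,.26,0,s=-1); arm.movep(p,q)
arm.line_to(pose(th,.137)[0],velocity=.12)
f0=arm.read_ft_force(); zc=.131
def rep(m):
    f=arm.read_ft_force()-f0; tp=arm.read_tool_pos(); r=tp[:2]-HUB
    print(m,"ang %.3f z %.4f zc %.4f"%(np.arctan2(r[1],r[0])-2*np.pi,tp[2],zc),f,"t %.1f"%arm.read_time()); return f
while zc>.1235:
    arm.line_to(pose(th,zc)[0],velocity=.03); f=rep("press")
    if f[2]>19: break
    zc-=.001
while th<-3.335:
    th+=.023
    p,q=pose(th,zc,0,s=-1); arm.line_to(p,velocity=.02,ori=q); f=rep("turn")
    zc+=np.clip((f[2]-21)/8000,-.001,.001)
p=arm.read_tool_pos()
arm.line_to([p[0],p[1],.16],velocity=.06)
arm.line_to([p[0],p[1],.26],velocity=.15)
j=np.array(arm.read_joint_positions()); j[0]+=.9; arm.move_j(list(j))
print(arm.read_time(),arm.read_ft_force())
for n,s in(("scene",np.s_[140:250,160:320]),("top",np.s_[150:250,190:350])):
    i=snapshot(n); cv2.imwrite(f"pics/{n}g.png",cv2.resize(i[s],None,fx=5,fy=5,interpolation=cv2.INTER_CUBIC))
E
```

```text
press ang -3.450 z 0.1310 zc 0.1310 [-0.9388  1.1222  0.225 ] t 24.7
press ang -3.452 z 0.1303 zc 0.1300 [-1.5408  0.4669  3.133 ] t 25.0
press ang -3.453 z 0.1297 zc 0.1290 [-1.945   1.4291  7.9813] t 25.2
press ang -3.454 z 0.1292 zc 0.1280 [-3.1216  1.4299 11.8248] t 25.5
press ang -3.456 z 0.1286 zc 0.1270 [-3.831  1.868 17.507] t 25.7
press ang -3.457 z 0.1281 zc 0.1260 [-5.8856  1.1427 20.4978] t 26.0
turn ang -3.441 z 0.1282 zc 0.1260 [-4.7812  2.2421 20.4154] t 26.2
turn ang -3.426 z 0.1282 zc 0.1259 [-5.118   3.4618 19.4857] t 26.5
turn ang -3.412 z 0.1281 zc 0.1257 [-5.6636  4.2053 19.9654] t 26.7
turn ang -3.372 z 0.1278 zc 0.1256 [-5.201   0.3289 20.5907] t 27.0
turn ang -3.345 z 0.1278 zc 0.1256 [-5.1293  1.2357 19.9524] t 27.2
30.2833 [-0.2938  0.0352  0.6291]
```

View pics/topg.png

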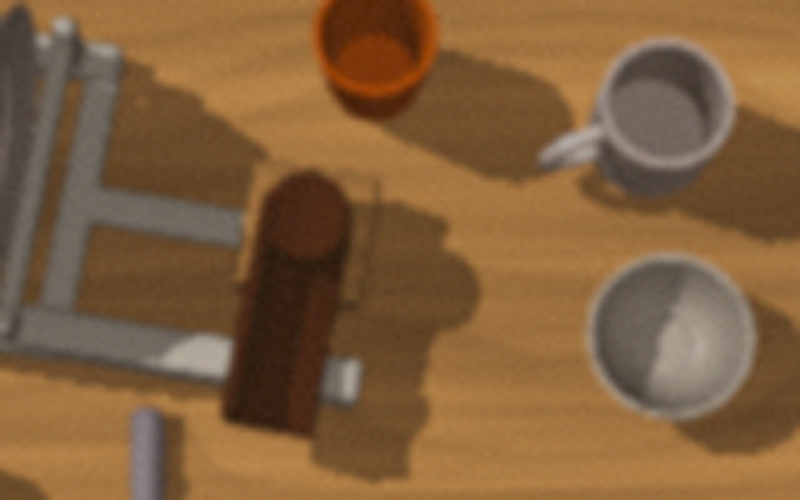

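View pics/sceneg.png

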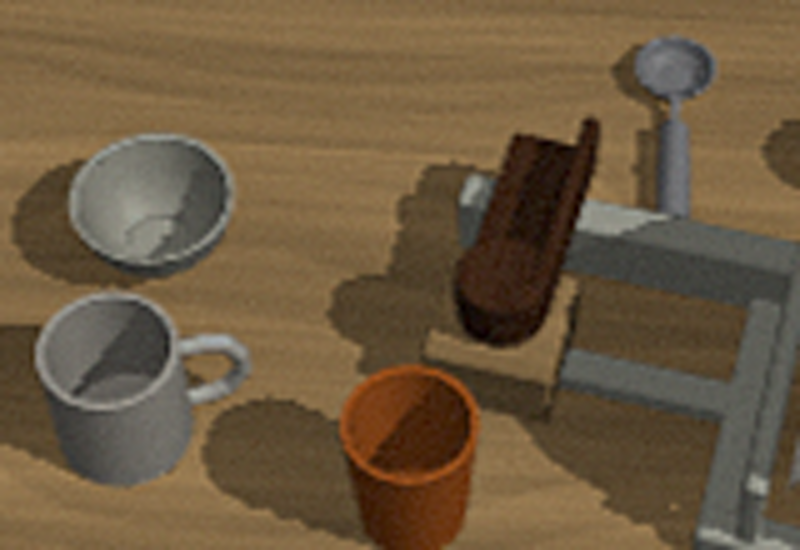

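```bash
python3 - <<'E'
from h import *
from station import ticket
h=[T(306,213,.083),S(508,272,.083)]; tr=[T(312,436,.057),S(514,134,.057)]; ld=[T(223,419,.085),S(591,120,.085)]
a=[]
for i in(0,1):
    c=(tr[i]+ld[i])/2-h[i]; e=tr[i]-ld[i]; a+=[np.arctan2(c[1],c[0])%(2*np.pi)-2*np.pi, np.arctan2(e[0],-e[1])-np.pi]
print(a,"turn",TH1-np.array(a))
if abs(TH1-np.mean(a))<.1: ticket.finish_job(); print("handed in",arm.read_time())
E
```

```text
[np.float64(-3.3295252893444243), np.float64(-3.288141697379417), np.float64(-3.2996273908020903), np.float64(-3.3580638930101125)] turn [ 0.00952529 -0.0318583  -0.02037261  0.03806389]
the job is handed in; nothing more can be done
the job is handed in; nothing more can be done
```

The peg is pressed home, the lever lies square across the foot bar, and the job is handed in; the last time I read was about 30 s of the 56 s allowed.

- **What I did:** With the fingers shut, I pressed the lever's ledge at about 16–21 N and swept it clockwise. The peg sank about 8 mm and then stopped sinking.
- **Correction:** The first check disagreed with my tracking. The fingers had carried the lever by friction and never reached the rib, so it ended about 0.13 rad past square. I pressed again at about 20 N and dragged it back.
- **Last checks:** Four angle estimates from the two views put the lever within 0.04 rad of square. While pressed, the fingertip height stayed at the fully-home level (TCP at 0.128 m). I did not measure the depth again after letting go. The arm was clear with the wrist force near zero, and the bowl, cup, mug and spoon showed no movement in the images. The jar and tin were outside the final crops and were not rechecked, but the arm never went low near them.

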